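# Lock the open swing clamp of the leak-test chamber

### The job

One of the three swing clamps along the front of the leak-test chamber has been left open. Take the 14 mm T-handle hex key from its holder, fit it down into the recessed screw of that clamp (turn it until it drops in) and turn it clockwise until the arm is fully home, square over the lid. Then put the key back upright in its own holder, and leave the other keys, the other clamps and everything else on the bench as they are; the gripper itself must not push the clamps.

Things in the scene. Friction and masses are not known exactly. Their poses are not given: they have to be found in the camera images.
- key_14: 14 mm T-handle hex key, middle-sized of three, upright in its holder, about 200 g. Origin: centre of the lower tip, z up the shaft, x along the cross handle, y across it. Hex shaft 14 mm across flats (16.2 mm over corners), 80 mm long, two flats facing +y and -y; its lowest 3 mm are a cone, 9.8 to 14 mm diameter. Black cross handle 95 x 18 x 18 mm (x, y, z), its centre at z = 85 mm
- key_10: smaller T-handle hex key, 10 mm across flats, handle 80 x 14 x 18 mm with its centre at z = 83 mm; same axes. It is not needed and stays in its holder
- key_17: larger T-handle hex key, 17 mm across flats, handle 105 x 22 x 18 mm with its centre at z = 87 mm; same axes. It is not needed and stays in its holder
- hole_14 (a point): centre of the mouth of the round hole in the 14 mm key's holder, a grey block 50 x 44 x 44 mm (x, y, z); hole 19.5 mm diameter, 36 mm deep, so the standing key's tip is 36 mm below this point. z up, x along the row of the three holders, which stand 56 mm apart on a low rail 8 mm high. The rail stands to the left or to the right of the chamber and the order of the holders varies
- hole_10 (a point): the same point of the 10 mm key's holder; hole 14.5 mm diameter, 36 mm deep
- hole_17 (a point): the same point of the 17 mm key's holder; hole 23 mm diameter, 36 mm deep
- chamber: low clear-walled vacuum chamber with a frosted lid, fixed. Origin: centre of the underside, z up, front towards -x; the clamps stand in a row 132 mm ahead of the centre, 110 mm apart. Base plate 300 x 360 x 20 mm; lid 220 x 340 mm, its top at z = 125 mm; two black handles (top at z = 166 mm) and a gauge (up to z = 213 mm, at x = 30 to 80 mm, y within 60 mm) stand on it
- clamp_a: the swing clamp that was left open, with its head and arm; any of the three positions. Origin: foot of its column on the base plate, z up, x towards the lid
- head_a (a point): centre of the top of the open clamp's round head, on its turning axis; head 44 mm diameter, 38 mm high. From here a round bore 20 mm in diameter goes down 22 mm to the screw
- socket_a (a point): centre of the mouth of the open clamp's hex socket, on the turning axis, 22 mm below the head's top. Socket 15 mm across flats, 14 mm deep; the angle of its flats is unknown and unrelated to the arm's; the key has about 8 degrees of play to either side before it drives the screw. The screw carries the arm round, against light friction (about 0.06 N m), and stays where it is left
- swing_a (a joint): angle of the open clamp's arm in rad, growing clockwise seen from above: 0 when the arm points sideways along the clamp's +y, 1.57 when it is home at its stop, pointing squarely over the lid along the clamp's +x. It starts between 0.05 and 0.55. The arm reaches 63 mm from the axis, 24 mm wide, 15 mm high, along the foot of the head and just above the lid
- clamp_b: a locked swing clamp, of the same make
- clamp_c: the other locked swing clamp
- swing_b (a joint): arm angle of the locked clamp b, 1.57 at its stop
- swing_c (a joint): arm angle of the locked clamp c, 1.57 at its stop
- bins: blue small-parts tray, fixed, 200 x 100 x 50 mm (x, y, z), on the side of the chamber where the key rail is not; origin at the centre of its underside
- soap_bottle: white bottle, 60 mm diameter, 170 mm tall, upright; origin at the centre of its base
- rugged_case: black handset case lying flat, 150 x 76 x 16 mm (x, y, z); origin at the centre of its underside
- spare_gauge: loose pressure gauge lying face up, 62 mm diameter, 24 mm high, brass stem towards -y; origin under the centre of the dial
- grease_jar: white jar with a steel cap, 68 mm diameter, 55 mm tall; origin at the centre of its base
- spanner: open-ended spanner lying flat along its x; origin at the middle of its underside
- screwdriver: grey-handled screwdriver lying along its x; origin at the middle of its underside
- brass_union: brass pipe union standing on the lid, 30 mm diameter, 30 mm tall; origin at the centre of its base
- port_plug: black port plug standing on the lid, 32 mm diameter, 28 mm tall; origin at the centre of its base
Mind the look-alikes: they are no part of the job. Leave any red look-alike of the key_17 alone. Leave any yellow look-alike of the key_10 alone.

How it is judged:
By the outcome, as a careful person would: the job done as asked, in the order asked, and still so for the second after the job is handed in, with the robot touching nothing.
It also fails if it takes over 59 s, if anything falls off the work surface, if the arm or the gripper's body presses on something with over 40 N, if the wrist force passes 120 N, or if a joint passes its speed limit or range.

### The arm

A 6-joint arm with a two-finger parallel gripper is mounted at the origin on the work surface. World frame = base frame: x ahead of the robot, y to its left, z up, the work surface at z = 0. Lengths are in m, angles in rad, forces in N, time in s.
With the tool pointing down it reaches from about 0.4 to 0.825 m from the base axis. Payload 7 kg.
Tool frame: the origin (TCP) lies on the centre line of the jaws, within the pads' length; the fingertips stand tip_reach ahead of it and the grasp point (between the pads) is the TCP (tip_reach is the distance from the TCP to the fingertips, in m); z points along the fingers, y is the line along which they close (so a half turn about z gives the same grasp; the last joint's range is limited). The gripper opens to 88 mm and grips with 3 to 60 N. Pads are 19 mm wide; open, the fingers measure 130 mm over their backs; the gripper's body (78 mm by 193 mm) begins 47 mm behind the grasp point.
Start: joints at [1.608, 0.359, 0.012, 0, -1.224, -0.288], TCP at [0.168, 0.654, 0.246] pointing down, gripper open.
Joint ranges: [-3.07, 3.07], [-1.43, 2.12], [-1.02, 1.25], [-3.03, 1.67], [-3.05, -0], [-3.03, 3.03]. Speed limits (rad/s): [2.39, 2.39, 3.01, 3.14, 3.14, 3.14].

### API

Orientations are given as [roll, pitch, yaw] about the fixed x, y, z axes, in that order (R = Rz(yaw) Ry(pitch) Rx(roll)).
In Python, from station import get_state, grab_frame, calibration, job_done, find_in, mark_of, tip_reach gives the robot as it stands.
- The arm moves only by the shell command python3 -m handwheel 'ROWS' [OPENING] [FORCE]. ROWS is JSON, a list of rows, each an object with "delta_pos": the shift along the world's x, y, z in units of 30 mm (1.0 is 30 mm), a list of three; "dr": the turn, a rotation vector about the world's x, y, z in degrees, a list of three. In form: [{"delta_pos": [tx, ty, tz], "dr": [rx, ry, rz]}, ...]. A call has 1 to 10 rows; each row shifts and turns the commanded pose from where the row before left it; what a row does not reach is not made up. A row lasts 1/10 s, in which the tool goes at most 50 mm and 8.59 degrees, less where a joint would pass 70% of its speed; a pose out of reach is approached as far as the arm can. A call is refused whole if a number of a shift passes 1 or a number of a turn 8.59, either way. A call with a gripper value outside its range is refused whole. OPENING is the closure, from -1 (fully open) to 1 (shut), set as the call begins (- or left out, the last holds). The fingers move at their own pace and stop on an object; FORCE is the grip in N (left out, the last holds). Time passes only in rows, so rows that do not move let the fingers close. It gives the time, the measured TCP pose, the force, the opening and the grip force at its end, in the units of the state.
- get_state(): the state, without advancing time (a new reading comes with each control period).
- grab_frame(name): name is "scene" or "top"; returns the picture (384x512x3 uint8, red, green, blue); there is no depth.
- calibration(name): a dict with "fx", "fy", "cx", "cy" (pixels), "extrinsics" (4x4, takes a point from world to camera coordinates). Camera axes: x right, y down, z forward; pixel columns grow to the right and rows downward; lengths in m; the calibration is good to about 2 mm. A picture is of the moment at which its call begins. calibration takes no time and is no camera call.
- job_done(): hands the job in; it is judged then, once.
Trained networks look in the newest picture that a camera, given by its name, has taken for a name from the list of things; names that differ only in an ending like _2 or _b are one class to them, and where a whole thing is asked for, a point or a joint stands for the part that bears it (a point fixed in the world has none). Each returns a list of dicts, best first, with "conf" (0 to 1); they miss things now and then, are a little off and sometimes report something else, mostly with a low value. They report only what shows in the picture. A call takes as long as a camera call. They do not tell look-alikes from the thing itself.
- find_in(camera, query): "location" ([column, row] in pixels, amid what is visible of it).
- mark_of(camera, query): "location" ([column, row] in pixels: a listed point, or the origin of a listed thing).
The state is a dict: "t": time; "q": joint angles; "qd": joint speeds; "joint_efforts": joint torques, N m; "eef_pos": TCP position; "ee_rot": TCP orientation; "force": force on the tool from outside, world axes, zero at the start; "moment": the same for the moment, N m; "width": finger opening in m; "gripper_force": force on a finger pad.
Only numpy, scipy, OpenCV 4.12 (cv2) and the standard library are available. Lean on these libraries where they do the work, as an engineer would, in place of code of your own. Each camera call takes 0.05 s, during which the arm holds its last target. There are 200 camera calls.

## Working session

There is one attempt and no reset: what is moved stays moved. The work goes in short steps, Python scripts to look and compute and a shell command to move; the robot and the scene stay as the last step left them, time stands still between calls to the robot, and variables do not carry over. Pictures are saved under pics/ and viewed, at most 12 in all, crops included, and the job is handed in when it is done.

```bash
mkdir -p pics
cat > h.py <<'E'
import numpy as np, cv2
from station import *
def snap(cam,name=None,scale=1,crop=None):
    im=grab_frame(cam)[:,:,::-1]
    if name:
        o=im if crop is None else im[crop[1]:crop[3],crop[0]:crop[2]]
        cv2.imwrite(f'pics/{name}.png',cv2.resize(o,None,fx=scale,fy=scale,interpolation=cv2.INTER_CUBIC))
    return im
def ray(cam,px):
    c=calibration(cam);E=np.array(c['extrinsics']);R,t=E[:3,:3],E[:3,3]
    d=R.T@np.array([(px[0]-c['cx'])/c['fx'],(px[1]-c['cy'])/c['fy'],1]);return -R.T@t,d
def at_z(cam,px,z):
    o,d=ray(cam,px);return o+d*(z-o[2])/d[2]
def proj(cam,p):
    c=calibration(cam);E=np.array(c['extrinsics']);q=E[:3,:3]@np.array(p)+E[:3,3]
    return np.array([c['fx']*q[0]/q[2]+c['cx'],c['fy']*q[1]/q[2]+c['cy']])
def tri(a,b):
    (o1,d1),(o2,d2)=ray('top',a),ray('scene',b)
    s=np.linalg.lstsq(np.c_[d1,-d2],o2-o1,rcond=None)[0]
    p,q=o1+d1*s[0],o2+d2*s[1];return (p+q)/2,np.linalg.norm(p-q)
E
python3 - <<'E'
from h import *
np.set_printoptions(precision=4,suppress=True)
for c in('top','scene'):
    snap(c,c+'0',1.5)
    print(c,ray(c,(256,192)))
    for q in('key_14','hole_14','hole_10','hole_17','head_a','socket_a','clamp_a','chamber'):
        print(c,q,[(np.round(d['location'],1).tolist(),round(d['conf'],2)) for d in mark_of(c,q)][:5])
    print(c,'find key',[(np.round(d['location'],1).tolist(),round(d['conf'],2)) for d in find_in(c,'key_14')])
print(tip_reach, get_state())
E
```

```text
top (array([ 0.3476, -0.0028,  1.3588]), array([ 0.1059,  0.001 , -0.9944]))
top key_14 [([92.9, 153.6], 0.79), ([144.3, 195.2], 0.65), ([138.5, 180.5], 0.6), ([144.0, 211.1], 0.58), ([184.1, 193.9], 0.43)]
top hole_14 [([142.5, 211.5], 0.68), ([139.0, 177.0], 0.52), ([144.1, 193.9], 0.5)]
top hole_10 [([142.5, 211.5], 0.68), ([139.0, 177.0], 0.52), ([144.1, 193.9], 0.5)]
top hole_17 [([142.5, 211.5], 0.68), ([139.0, 177.0], 0.52), ([144.1, 193.9], 0.5)]
top head_a [([305.5, 176.3], 0.62), ([145.4, 194.5], 0.31)]
top socket_a [([304.3, 174.6], 0.78), ([143.5, 176.5], 0.62)]
top clamp_a [([303.3, 183.4], 0.95), ([235.1, 181.0], 0.66), ([266.9, 181.8], 0.61)]
top chamber [([264.6, 138.4], 0.97)]
top find key [([137.4, 211.5], 0.76), ([135.3, 195.4], 0.58), ([132.5, 176.8], 0.58), ([82.8, 149.2], 0.52), ([181.8, 190.9], 0.5)]
scene (array([ 1.563 , -0.0215,  0.9191]), array([-0.814 ,  0.012 , -0.5812]))
scene key_14 [([368.7, 234.4], 0.66), ([433.6, 260.3], 0.64), ([328.7, 231.5], 0.54)]
scene hole_14 [([369.6, 213.7], 0.62), ([362.2, 205.3], 0.56), ([372.7, 226.4], 0.53)]
scene hole_10
[... 251 characters left out ...]
a []
scene chamber [([247.1, 263.8], 0.86)]
scene find key [([439.5, 239.8], 0.91), ([279.7, 202.1], 0.75), ([374.4, 215.3], 0.68), ([327.0, 211.8], 0.64), ([362.5, 191.8], 0.54), ([368.1, 205.1], 0.45), ([347.4, 174.2], 0.16)]
0.019 {'t': 1.0, 'q': array([ 1.6081,  0.3586,  0.0119,  0.    , -1.2241, -0.2881]), 'qd': array([-0.0003,  0.0014, -0.0007, -0.001 ,  0.0015, -0.0005]), 'joint_efforts': array([ -0.0001, -58.2391,  29.3309,   7.003 ,   0.0125,  -0.    ]), 'eef_pos': array([0.1675, 0.6539, 0.2456]), 'ee_rot': array([ 3.1416, -0.    , -0.2508]), 'force': array([ 0.3027, -0.3404,  0.0629]), 'moment': array([-0.0295,  0.0232,  0.0247]), 'gripper_force': 0.0, 'width': 0.08751326533499378}
```

View pics/top0.png

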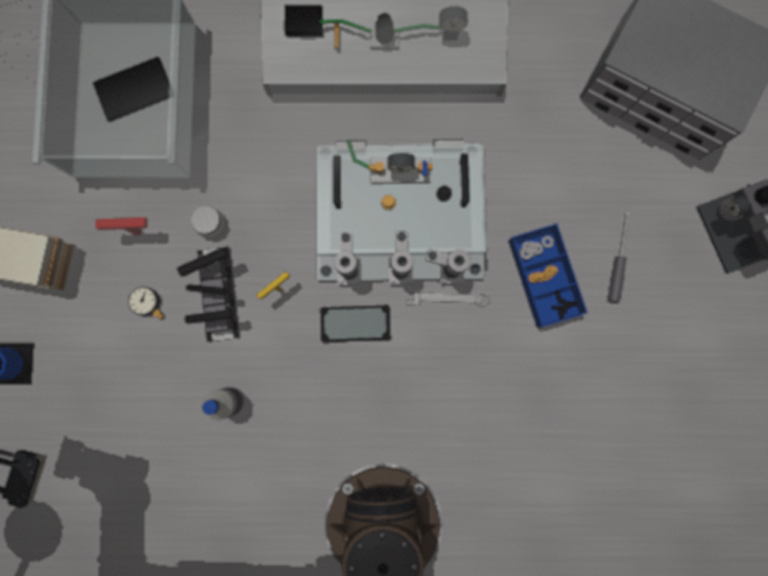

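View pics/scene0.png

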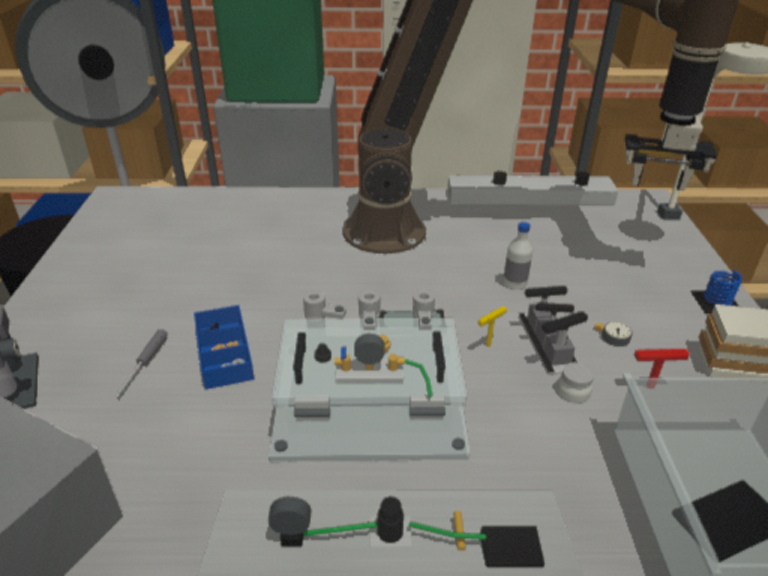

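The top view shows the key rail at (143, 195) px on the left with three black handles. The open clamp is the right-hand one at (305, 175), its arm pointing sideways to +y. The scene view agrees, with the open clamp at (210, 202). The yellow and red look-alikes lie apart from the rail. Next I measure the handles and the clamp.

Run:
```python
from h import *
np.set_printoptions(precision=4,suppress=True)
a=cv2.imread('pics/top0.png'); 
im=snap('top'); sc=snap('scene')
c1=cv2.resize(im[155:235,105:175],None,fx=7,fy=7,interpolation=cv2.INTER_CUBIC)
c2=cv2.resize(sc[180:260,335:405],None,fx=4,fy=4,interpolation=cv2.INTER_CUBIC)
c3=cv2.resize(im[145:195,205:330],None,fx=4,fy=4,interpolation=cv2.INTER_CUBIC)
cv2.imwrite('pics/c1.png',c1)
o=np.zeros((530,520,3),np.uint8);o[:320,:280]=c2;o[325:525,:500]=c3;cv2.imwrite('pics/c2.png',o)
for p in [(142.5,211.5),(139,177),(144.1,193.9)]:
    for s in [(369.6,213.7),(362.2,205.3),(372.7,226.4)]:
        P,g=tri(p,s); print(p,s,P,g)
print('head',tri((305.5,176.3),(206.6,197.1)),'socket',tri((304.3,174.6),(210.1,202.8)))
print('head z183',at_z('top',(305.5,176.3),.15), 'chamber',tri((264.6,138.4),(247.1,263.8)))
g=cv2.cvtColor(im,cv2.COLOR_BGR2GRAY)
for z in(.1,):
  for nm,(u,v) in dict(a=(139,212),b=(139,193),c=(136,175)).items():
    m=(g<38).astype(np.uint8);n,l,st,ce=cv2.connectedComponentsWithStats(m)
    k=l[v,u]; 
    if k:
        pts=np.argwhere(l==k)[:,::-1]; w=np.array([at_z('top',p,z)[:2] for p in pts]);print(nm,len(pts),cv2.minAreaRect((w*1000).astype(np.float32)))
```

```text
(142.5, 211.5) (369.6, 213.7) [0.4278 0.3727 0.0179] 0.01994132364881913
(142.5, 211.5) (362.2, 205.3) [0.4243 0.3529 0.0527] 0.00011591113916275961
(142.5, 211.5) (372.7, 226.4) [ 0.4313  0.3895 -0.0358] 0.02432872281836216
(139, 177) (369.6, 213.7) [0.5261 0.3511 0.0981] 0.006921324712142579
(139, 177) (362.2, 205.3) [0.5206 0.3333 0.1286] 0.024613156175511512
(139, 177) (372.7, 226.4) [0.5329 0.3657 0.052 ] 0.00391243966475614
(144.1, 193.9) (369.6, 213.7) [0.4801 0.356  0.0596] 0.0159691148789965
(144.1, 193.9) (362.2, 205.3) [0.4754 0.3375 0.0919] 0.0030848178628113797
(144.1, 193.9) (372.7, 226.4) [0.4855 0.3715 0.0101] 0.019994446184898318
head (array([ 0.5222, -0.15  ,  0.156 ]), np.float64(0.010126356498060995)) socket (array([ 0.5293, -0.144 ,  0.1402]), np.float64(0.0015384778789919462))
head z183 [ 0.5228 -0.1456  0.15  ] chamber (array([ 0.6662, -0.0304,  0.019 ]), np.float64(0.003027292050408791))
a 147 ((425.07904052734375, 341.1969909667969), (100.60796356201172, 40.541114807128906), 78.98309326171875)
b 125 ((481.17333984375, 341.79962158203125), (100.08737182617188, 40.27281951904297), 67.20130920410156)
c 188 ((534.6199951171875, 357.21978759765625), (103.06881713867188, 62.8383903503418), 81.00800323486328)
```

View pics/c1.png

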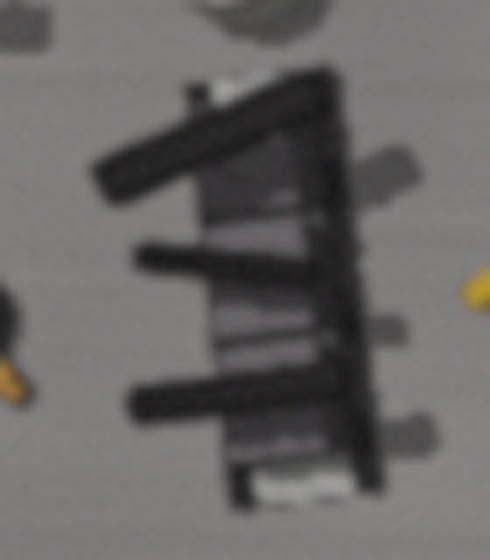

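View pics/c2.png

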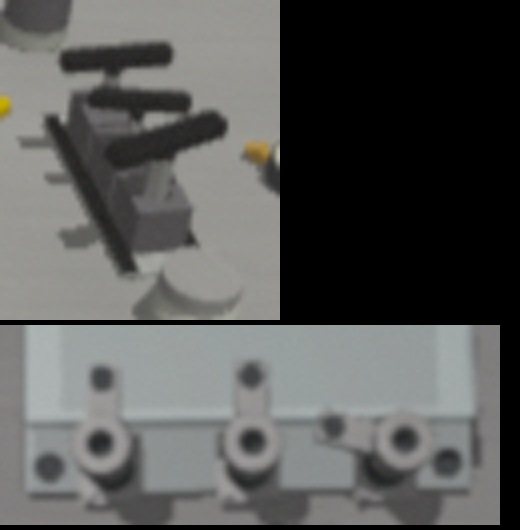

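Crop 1 shows handle lengths of about 31, 27 and 35 px for the near, middle and far keys. So the near one is key_14 (ends about (123.6, 212.9) and (154.3, 209.3) px), the middle is key_10 and the far is key_17. Crop 2 shows the open clamp's head at about (306, 174) px, with its arm pointing roughly sideways.

Run:
```python
from h import *
np.set_printoptions(precision=4,suppress=True)
z=.105
e=lambda x,y:at_z('top',(105+x/7-.43,155+y/7-.43),z)
for n,a,b in(('near',(130,405),(345,380)),('mid',(138,257),(325,270)),('far',(103,185),(330,85))):
    A,B=e(*a),e(*b);d=B-A;print(n,A[:2],B[:2],'len',np.linalg.norm(d),'mid',((A+B)/2)[:2],'yaw',np.degrees(np.arctan2(d[1],d[0])))
t=lambda x,y:(105+x/7-.43,155+y/7-.43)
print('handle tri',tri(t(237.5,392.5),(335+116.5/4-.4,180+56.5/4-.4)))
for z in(.15,.16,.17):
    print(z,[at_z('top',(205+x/4-.4,145+y/4-.4),z)[:2] for x,y in((100,118),(251,115),(405,115))])
for c in('top',):
    for q in('socket_a','head_a','hole_14'):
        for r in range(1): snap(c)
        print(c,q,[(np.round(d['location'],1).tolist(),round(d['conf'],2)) for d in mark_of(c,q)][:5])
snap('scene')
for q in('socket_a','head_a','head_b'): print('scene',q,[(np.round(d['location'],1).tolist(),round(d['conf'],2)) for d in mark_of('scene',q)][:5])
print(get_state()['t'])
```

```text
near [0.4183 0.3967] [0.4293 0.3048] len 0.09258490423631922 mid [0.4238 0.3508] yaw -83.14985866232391
mid [0.482  0.3957] [0.4767 0.3148] len 0.08102031996077115 mid [0.4794 0.3553] yaw -93.79901420869942
far [0.5133 0.412 ] [0.5573 0.3151] len 0.10640471677113629 mid [0.5353 0.3635] yaw -65.56720778170406
handle tri (array([0.4239, 0.3512, 0.1005]), np.float64(0.0017021014320362175))
0.15 [array([0.5286, 0.0756]), array([ 0.5312, -0.0345]), array([ 0.5315, -0.1467])]
0.16 [array([0.5271, 0.0749]), array([ 0.5296, -0.0342]), array([ 0.53  , -0.1455])]
0.17 [array([0.5256, 0.0743]), array([ 0.5281, -0.034 ]), array([ 0.5285, -0.1443])]
top socket_a [([303.9, 174.5], 0.81)]
top head_a [([307.2, 174.4], 0.66), ([145.3, 213.0], 0.66)]
top hole_14 [([138.3, 177.7], 0.6), ([142.1, 195.4], 0.54), ([143.4, 210.2], 0.48)]
scene socket_a [([208.3, 202.2], 0.66)]
scene head_a [([210.0, 193.1], 0.91), ([92.5, 245.8], 0.62)]
scene head_b [([210.0, 193.1], 0.91), ([92.5, 245.8], 0.62)]
1.6
```

```bash
python3 -m handwheel '[{"delta_pos":[0.85,-1,0],"dr":[0,0,-6.86]},{"delta_pos":[0.85,-1,0],"dr":[0,0,-6.86]},{"delta_pos":[0.85,-1,0],"dr":[0,0,-6.86]},{"delta_pos":[0.85,-1,0],"dr":[0,0,-6.86]},{"delta_pos":[0.85,-1,0],"dr":[0,0,-6.86]},{"delta_pos":[0.85,-1,0],"dr":[0,0,-6.86]},{"delta_pos":[0.85,-1,0],"dr":[0,0,-6.86]},{"delta_pos":[0.85,-1,0],"dr":[0,0,-6.86]},{"delta_pos":[0.85,-1,0],"dr":[0,0,-6.86]},{"delta_pos":[0.85,-1,0],"dr":[0,0,-6.86]}]' 0.05 50; python3 -m handwheel '[{"delta_pos":[0,0,-0.6],"dr":[0,0,0]},{"delta_pos":[0,0,-0.6],"dr":[0,0,0]}]'; python3 -c "
from station import get_state as g
s=g();print(s['q'],s['ee_rot'])"
```

```text
t: 2.6
eef_pos: [0.4234, 0.3526, 0.2459]
ee_rot: [-3.141, 0.001, -1.453]
force: [0.8, 0.5, -0.2]
width: 0.0415
gripper_force: 0.0
t: 2.8
eef_pos: [0.4236, 0.353, 0.2099]
ee_rot: [-3.14, 0.002, -1.451]
force: [0.2, 0.0, -0.6]
width: 0.0416
gripper_force: 0.0
[ 1.05005901e+00  1.82173205e-01 -3.16033698e-01  4.12529393e-05
 -1.07054155e+00 -9.30005974e-01] [-3.14033933e+00  1.61995511e-03 -1.45072253e+00]
```

```bash
python3 -m handwheel '[{"delta_pos":[0,-0.05,-0.9],"dr":[0,0,0]},{"delta_pos":[0,0,-0.9],"dr":[0,0,0]},{"delta_pos":[0,0,-0.9],"dr":[0,0,0]},{"delta_pos":[0,0,-0.6],"dr":[0,0,0]},{"delta_pos":[0,0,-0.3],"dr":[0,0,0]},{"delta_pos":[0,0,0],"dr":[0,0,0]}]'; python3 -m handwheel '[{"delta_pos":[0,0,0],"dr":[0,0,0]},{"delta_pos":[0,0,0],"dr":[0,0,0]},{"delta_pos":[0,0,0],"dr":[0,0,0]},{"delta_pos":[0,0,0],"dr":[0,0,0]},{"delta_pos":[0,0,0],"dr":[0,0,0]}]' 1 50
```

```text
t: 3.4
eef_pos: [0.4222, 0.3519, 0.1006]
ee_rot: [3.14, -0.002, -1.448]
force: [-0.2, -0.9, 0.7]
width: 0.0418
gripper_force: 0.0
t: 3.9
eef_pos: [0.4227, 0.3528, 0.1023]
ee_rot: [-3.141, 0.001, -1.448]
force: [-2.2, 0.5, 5.4]
width: 0.0174
gripper_force: 50.0
```

```bash
python3 -m handwheel '[{"delta_pos":[0,0,0.5],"dr":[0,0,0]},{"delta_pos":[0,0,0.8],"dr":[0,0,0]},{"delta_pos":[0,0,0.9],"dr":[0,0,0]},{"delta_pos":[0,0,0.9],"dr":[0,0,0]},{"delta_pos":[0,0,0.9],"dr":[0,0,0]},{"delta_pos":[0,0,0.9],"dr":[0,0,0]},{"delta_pos":[0,-0.5,0.9],"dr":[0,0,0]}]'; python3 -m handwheel '[{"delta_pos":[0.2,-1,0],"dr":[0,0,0]},{"delta_pos":[0.2,-1,0],"dr":[0,0,0]},{"delta_pos":[0.2,-1,0],"dr":[0,0,0]},{"delta_pos":[0.2,-1,0],"dr":[0,0,0]},{"delta_pos":[0.2,-1,0],"dr":[0,0,0]},{"delta_pos":[0.2,-1,0],"dr":[0,0,0]},{"delta_pos":[0.2,-1,0],"dr":[0,0,0]},{"delta_pos":[0.2,-1,0],"dr":[0,0,0]},{"delta_pos":[0.2,-1,0],"dr":[0,0,0]},{"delta_pos":[0.2,-1,0],"dr":[0,0,0]}]'
python3 - <<'E'
from h import *
sc=snap('scene','held',4,(210,80,340,230)); print(proj('scene',get_state()['eef_pos']),get_state()['t'])
E
```

```text
t: 4.6
eef_pos: [0.4223, 0.3379, 0.2761]
ee_rot: [3.141, -0.0, -1.447]
force: [-0.2, 0.4, -1.7]
width: 0.0177
gripper_force: 50.0
t: 5.6
eef_pos: [0.4821, 0.0361, 0.2753]
ee_rot: [3.141, 0.0, -1.448]
force: [0.9, 0.1, -2.6]
width: 0.0177
gripper_force: 50.0
[269.66361556 156.5620057 ] 5.65
```

View pics/held.png

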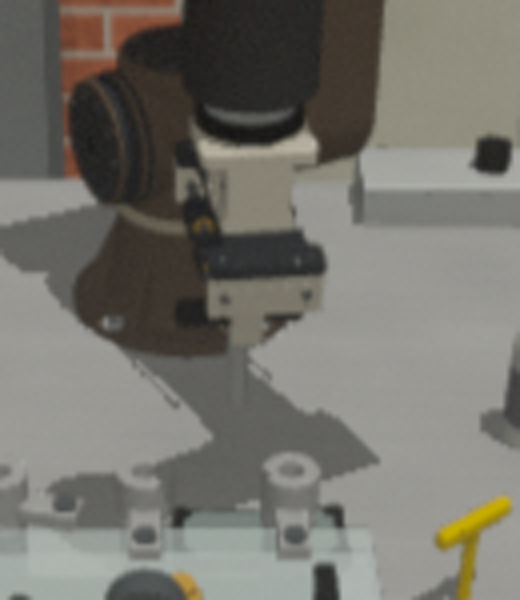

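The key hangs upright in the jaws, its tip at about (269, 180.5) px. Two locked heads show clearly at (245.4, 198.4) and (282.6, 196.4).

Run:
```python
from h import *
np.set_printoptions(precision=4,suppress=True)
p=get_state()['eef_pos']; print(p,proj('scene',p-[0,0,.085]))
print('mid',tri((267.35,173.35),(245.4,198.4)),'left',tri((229.6,174.1),(282.6,196.4)))
for a in((307.2,174.4),(305.9,173.4)): print('open',tri(a,(210,193.1)),tri(a,(208.3,202.2)))
print('sock',tri((303.9,174.5),(208.3,202.2)))
for c in('top','scene'):
    for k in range(2):
        snap(c)
        for q in('head_a','head_b','socket_a'): print(c,q,[(np.round(d['location'],1).tolist(),round(d['conf'],2)) for d in mark_of(c,q)][:4])
print(get_state()['t'])
```

```text
[0.4823 0.0332 0.2752] [268.857  180.6369]
mid (array([ 0.53  , -0.0361,  0.1577]), np.float64(0.003604220484853929)) left (array([0.5266, 0.0743, 0.1632]), np.float64(0.0008434004818885199))
open (array([ 0.5248, -0.1457,  0.1734]), np.float64(0.0040611122576475625)) (array([ 0.5295, -0.1508,  0.1427]), np.float64(0.001376992977262145))
open (array([ 0.5275, -0.1436,  0.1752]), np.float64(0.0004897569655016704)) (array([ 0.5322, -0.1486,  0.1446]), np.float64(0.0022797828147371395))
sock (array([ 0.5295, -0.146 ,  0.1423]), np.float64(0.008227838727259006))
top head_a [([306.0, 174.0], 0.8)]
top head_b [([306.0, 174.0], 0.8)]
top socket_a [([306.4, 171.8], 0.82), ([240.0, 218.4], 0.31)]
top head_a [([305.6, 175.8], 0.66)]
top head_b [([305.6, 175.8], 0.66)]
top socket_a [([303.5, 173.8], 0.53)]
scene head_a [([209.5, 195.2], 0.91), ([341.4, 187.3], 0.52)]
scene head_b [([209.5, 195.2], 0.91), ([341.4, 187.3], 0.52)]
scene socket_a [([210.1, 200.2], 0.93)]
scene head_a [([209.4, 197.0], 0.73), ([148.3, 232.4], 0.3)]
scene head_b [([209.4, 197.0], 0.73), ([148.3, 232.4], 0.3)]
scene socket_a [([212.2, 201.5], 0.78)]
6.45
```

```bash
python3 -m handwheel '[{"delta_pos":[0.2,-0.8,0],"dr":[0,0,0]},{"delta_pos":[0.2,-0.8,0],"dr":[0,0,0]},{"delta_pos":[0.2,-0.8,0],"dr":[0,0,0]},{"delta_pos":[0.2,-0.8,0],"dr":[0,0,0]},{"delta_pos":[0.2,-0.8,0],"dr":[0,0,0]},{"delta_pos":[0.2,-0.8,0],"dr":[0,0,0]},{"delta_pos":[0.2,-0.8,-0.2],"dr":[0,0,0]},{"delta_pos":[0.2,-0.4,-0.3],"dr":[0,0,0]},{"delta_pos":[0,0,0],"dr":[0,0,0]}]'
python3 - <<'E'
from h import *
np.set_printoptions(precision=4,suppress=True)
s=get_state();print(s['eef_pos'],s['force'],s['q'],proj('scene',s['eef_pos']-[0,0,.085]),proj('scene',[.53,-.1455,.165]))
a=snap('scene');b=snap('top')
A=cv2.resize(a[150:230,180:250],None,fx=7,fy=7,interpolation=cv2.INTER_CUBIC)
cv2.imwrite('pics/pre.png',A)
E
```

```text
t: 7.35
eef_pos: [0.5302, -0.1437, 0.2586]
ee_rot: [3.139, 0.0, -1.45]
force: [-1.1, 1.0, -1.5]
width: 0.0178
gripper_force: 50.0
[ 0.5302 -0.1437  0.2586] [-1.0993  0.9973 -1.5121] [ 0.0917  0.1453 -0.2448 -0.0004 -1.1835  0.029 ] [209.8252 194.041 ] [209.3953 196.3392]
```

View pics/pre.png

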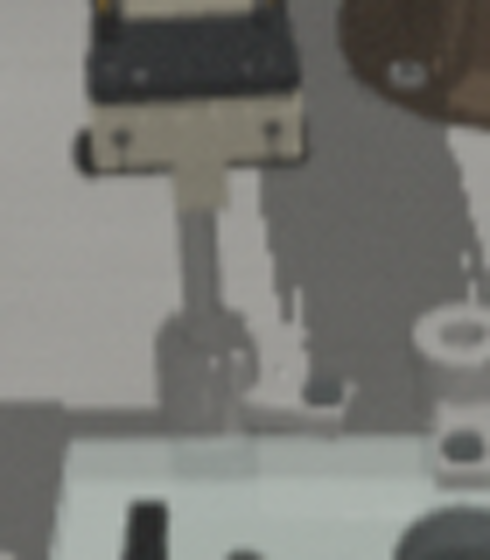

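The key stands over the open clamp's head: its shaft enters at crop x≈204, and the head spans 158–255. I lower it gently into the bore.

```bash
python3 -m handwheel '[{"delta_pos":[0,0,-0.3],"dr":[0,0,0]},{"delta_pos":[0,0,-0.3],"dr":[0,0,0]},{"delta_pos":[0,0,-0.2],"dr":[0,0,0]},{"delta_pos":[0,0,0],"dr":[0,0,0]}]';python3 -m handwheel '[{"delta_pos":[0,0,-0.1],"dr":[0,0,0]},{"delta_pos":[0,0,-0.1],"dr":[0,0,0]},{"delta_pos":[0,0,0],"dr":[0,0,0]}]'; python3 -c "
from station import get_state as g
s=g();print(s['force'],s['moment'])"
```

```text
t: 7.85
eef_pos: [0.5298, -0.1422, 0.2353]
ee_rot: [3.14, 0.0, -1.448]
force: [0.0, -0.3, -1.8]
width: 0.0176
gripper_force: 50.0
t: 8.15
eef_pos: [0.5304, -0.1426, 0.2303]
ee_rot: [3.141, 0.0, -1.448]
force: [-0.5, -0.4, -1.5]
width: 0.0176
gripper_force: 50.0
[-0.50779896 -0.37977275 -1.54232516] [ 0.13597266 -0.06158509  0.0030703 ]
```

```bash
for i in 1; do python3 -m handwheel '[{"delta_pos":[0,0,-0.1],"dr":[0,0,0]},{"delta_pos":[0,0,0],"dr":[0,0,0]}]'; python3 -m handwheel '[{"delta_pos":[0,0,-0.07],"dr":[0,0,0]},{"delta_pos":[0,0,0],"dr":[0,0,0]}]'; python3 -c "
from station import get_state as g
s=g();print(s['force'],s['moment'])"; done
```

```text
t: 8.35
eef_pos: [0.5304, -0.1427, 0.2272]
ee_rot: [3.141, 0.0, -1.448]
force: [-0.1, 0.1, -1.9]
width: 0.0179
gripper_force: 50.0
t: 8.55
eef_pos: [0.5304, -0.1427, 0.2252]
ee_rot: [3.141, 0.0, -1.448]
force: [-0.3, -0.9, -2.0]
width: 0.0175
gripper_force: 50.0
[-0.26757285 -0.90264554 -1.95431485] [ 0.113717   -0.05343432 -0.01055481]
```

```bash
python3 -m handwheel '[{"delta_pos":[0,0,-0.1],"dr":[0,0,0]},{"delta_pos":[0,0,0],"dr":[0,0,0]}]'; python3 -c "
from station import get_state as g
s=g();print(s['force'],s['moment'])"
```

```text
t: 8.75
eef_pos: [0.5309, -0.143, 0.2235]
ee_rot: [-3.141, -0.001, -1.448]
force: [-3.3, 0.9, 5.1]
width: 0.0179
gripper_force: 50.0
[-3.26316405  0.85871135  5.06184339] [ 0.35170157  0.90514632 -0.00409195]
```

```bash
python3 -m handwheel '[{"delta_pos":[-0.03,0,-0.03],"dr":[0,0,0]},{"delta_pos":[0,0,0],"dr":[0,0,-5]},{"delta_pos":[0,0,0],"dr":[0,0,-5]}]'; python3 -c "
from station import get_state as g
s=g();print(s['force'],s['moment'])";  python3 -m handwheel '[{"delta_pos":[0,0,-0.03],"dr":[0,0,-5]},{"delta_pos":[0,0,0],"dr":[0,0,-5]}]'; python3 -c "
from station import get_state as g
s=g();print(s['force'],s['moment'])"
```

```text
t: 9.05
eef_pos: [0.5297, -0.1427, 0.2217]
ee_rot: [-3.141, 0.0, -1.626]
force: [1.1, -1.4, -1.6]
width: 0.0179
gripper_force: 50.0
[ 1.07875691 -1.43905595 -1.57920013] [-0.08907194 -0.08476772  0.03225886]
t: 9.25
eef_pos: [0.5302, -0.1428, 0.2208]
ee_rot: [-3.14, 0.0, -1.801]
force: [1.4, 0.0, -2.5]
width: 0.0174
gripper_force: 50.0
[ 1.42173946  0.00542442 -2.45843231] [-0.26333858 -0.8623567  -0.00160947]
```

```bash
python3 -m handwheel '[{"delta_pos":[0,0,-0.07],"dr":[0,0,0]},{"delta_pos":[0,0,0],"dr":[0,0,0]}]'; python3 -c "
from station import get_state as g
s=g();print(s['force'],s['moment'])"
```

```text
t: 9.45
eef_pos: [0.5302, -0.1427, 0.2189]
ee_rot: [-3.14, 0.0, -1.794]
force: [0.3, -0.9, 0.3]
width: 0.0177
gripper_force: 50.0
[ 0.2552091  -0.91962654  0.32034313] [-0.19821765 -0.74052514 -0.03503381]
```

```bash
python3 -m handwheel '[{"delta_pos":[0.01,0,-0.07],"dr":[0,0,0]},{"delta_pos":[0,0,0],"dr":[0,0,0]}]'; python3 -m handwheel '[{"delta_pos":[0,0,-0.1],"dr":[0,0,0]},{"delta_pos":[0,0,0],"dr":[0,0,0]}]'; python3 -c "
from station import get_state as g
s=g();print(s['force'],s['moment'])"
```

```text
t: 9.65
eef_pos: [0.5303, -0.1427, 0.2167]
ee_rot: [-3.141, -0.0, -1.796]
force: [1.7, 0.0, 1.8]
width: 0.0175
gripper_force: 50.0
t: 9.85
eef_pos: [0.5303, -0.1427, 0.2137]
ee_rot: [-3.141, -0.0, -1.796]
force: [1.5, -0.1, 2.4]
width: 0.0174
gripper_force: 50.0
[ 1.52484746 -0.1376463   2.38318498] [-0.30325828 -0.73295174  0.01194342]
```

The key has dropped fully into the socket (tip about 11 mm below first contact). Now I turn clockwise.

```bash
python3 -m handwheel '[{"delta_pos":[0,0,0],"dr":[0,0,-5]},{"delta_pos":[0,0,0],"dr":[0,0,-5]},{"delta_pos":[0,0,0],"dr":[0,0,-5]},{"delta_pos":[0,0,0],"dr":[0,0,-5]}]'; python3 -c "
from station import get_state as g
s=g();print(s['force'],s['moment'])"; python3 -m handwheel '[{"delta_pos":[0,0,0],"dr":[0,0,-5]},{"delta_pos":[0,0,0],"dr":[0,0,-5]},{"delta_pos":[0,0,0],"dr":[0,0,-5]},{"delta_pos":[0,0,0],"dr":[0,0,-5]},{"delta_pos":[0,0,0],"dr":[0,0,-5]},{"delta_pos":[0,0,0],"dr":[0,0,-5]}]'
python3 - <<'E'
from h import *
s=get_state();print(s['force'],s['moment'],s['q'])
snap('scene','turn',7,(180,150,250,230))
E
```

```text
t: 10.25
eef_pos: [0.5308, -0.1427, 0.2137]
ee_rot: [-3.14, 0.001, -2.149]
force: [4.1, -1.0, 1.3]
width: 0.0175
gripper_force: 50.0
[ 4.06964548 -0.96258149  1.30390714] [-0.46804094 -1.61314059  0.10480956]
t: 10.85
eef_pos: [0.5315, -0.1429, 0.2138]
ee_rot: [-3.14, 0.002, -2.673]
force: [5.8, -3.0, -1.0]
width: 0.0179
gripper_force: 50.0
[ 5.77642    -3.00278187 -0.97958487] [-1.30046899 -2.51765005  0.09354102] [ 9.39289545e-02  1.76513028e-01 -3.14019132e-01  1.04858070e-03
 -1.07723176e+00 -1.19618617e+00]
```

View pics/turn.png

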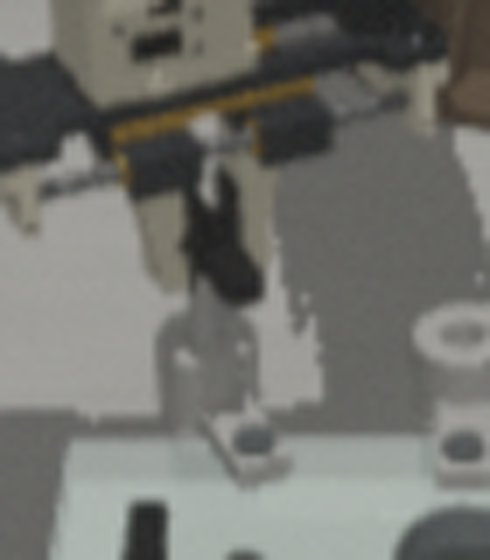

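The arm follows the key; its end is now at crop (253, 445), a bit over half-way round. Continuing with a small alignment relief.

```bash
python3 -m handwheel '[{"delta_pos":[0.04,-0.02,0],"dr":[0,0,-5]},{"delta_pos":[0,0,0],"dr":[0,0,-5]},{"delta_pos":[0,0,0],"dr":[0,0,-5]},{"delta_pos":[0,0,0],"dr":[0,0,-5]},{"delta_pos":[0,0,0],"dr":[0,0,-5]}]'; python3 -c "
from station import get_state as g
s=g();print(s['force'],s['moment'])"; python3 -m handwheel '[{"delta_pos":[0,0,0],"dr":[0,0,-3]},{"delta_pos":[0,0,0],"dr":[0,0,-3]}]'; python3 -c "
from station import get_state as g
s=g();print(s['force'],s['moment'])"
```

```text
t: 11.4
eef_pos: [0.5325, -0.1436, 0.2138]
ee_rot: [-3.141, 0.003, -3.109]
force: [4.5, -3.4, -0.3]
width: 0.0173
gripper_force: 50.0
[ 4.45274404 -3.44036867 -0.33456243] [-1.40519977 -2.28247933  0.06588022]
t: 11.6
eef_pos: [0.5325, -0.1436, 0.2138]
ee_rot: [-3.141, 0.003, 3.071]
force: [5.2, -2.9, -0.8]
width: 0.0179
gripper_force: 50.1
[ 5.21639498 -2.85823166 -0.75155266] [-1.47095874 -2.34126026  0.3048261 ]
```

```bash
python3 -m handwheel '[{"delta_pos":[0,0,0],"dr":[0,0,-2]},{"delta_pos":[0,0,0],"dr":[0,0,0]}]'
python3 - <<'E'
from h import *
s=get_state();print(s['force'],s['moment'],s['q'])
snap('scene','turn2',7,(180,150,250,230))
E
```

```text
t: 11.8
eef_pos: [0.5326, -0.1437, 0.2138]
ee_rot: [-3.141, 0.003, 3.037]
force: [4.5, -3.6, -1.2]
width: 0.0178
gripper_force: 50.0
[ 4.5112984  -3.57210709 -1.21443591] [-1.5633035  -2.32786417  0.23145706] [ 9.24586006e-02  1.78702203e-01 -3.11476240e-01  1.38040473e-03
 -1.07798846e+00 -1.76825482e+00]
```

View pics/turn2.png

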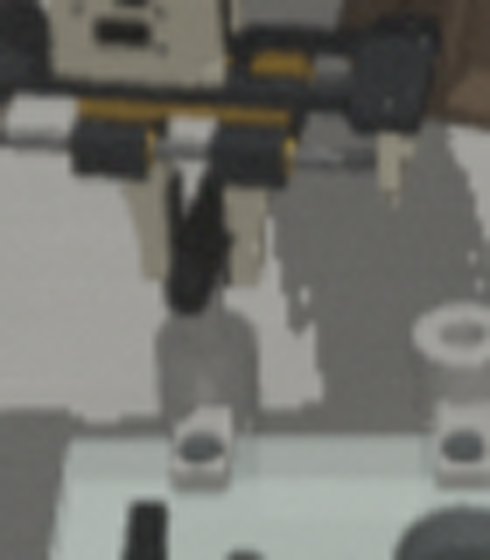

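The arm end is at crop (202, 447), nearly square over the lid like its neighbour. I press further to be sure of the stop.

```bash
for i in 1; do python3 -m handwheel '[{"delta_pos":[0,0,0],"dr":[0,0,-3]},{"delta_pos":[0,0,0],"dr":[0,0,0]}]'; python3 -c "
from station import get_state as g
s=g();print(s['force'],s['moment'])"; python3 -m handwheel '[{"delta_pos":[0,0,0],"dr":[0,0,-3]},{"delta_pos":[0,0,0],"dr":[0,0,0]}]'; python3 -c "
from station import get_state as g
s=g();print(s['force'],s['moment'])"; done
```

```text
t: 12.05
eef_pos: [0.5325, -0.1437, 0.2138]
ee_rot: [-3.141, 0.003, 2.984]
force: [4.4, -4.2, -0.9]
width: 0.0176
gripper_force: 50.0
[ 4.40987587 -4.21027151 -0.85811663] [-1.73848279 -2.36544811  0.20294297]
t: 12.25
eef_pos: [0.5325, -0.1438, 0.2137]
ee_rot: [-3.141, 0.003, 2.932]
force: [5.3, -4.4, -0.7]
width: 0.0174
gripper_force: 50.0
[ 5.26649122 -4.36427875 -0.74903322] [-1.83656428 -2.43031838  0.10330321]
```

```bash
python3 -m handwheel '[{"delta_pos":[0,0,0],"dr":[0,0,-3]},{"delta_pos":[0,0,0],"dr":[0,0,0]}]'; python3 -c "
from station import get_state as g
s=g();print(s['force'],s['moment'])"; python3 -m handwheel '[{"delta_pos":[0,0,0],"dr":[0,0,-3]},{"delta_pos":[0,0,0],"dr":[0,0,0]}]'; python3 -c "
from station import get_state as g
s=g();print(s['force'],s['moment'],s['q'][5])"
```

```text
t: 12.45
eef_pos: [0.5325, -0.1439, 0.2137]
ee_rot: [-3.141, 0.003, 2.88]
force: [5.8, -5.0, -1.0]
width: 0.0178
gripper_force: 50.0
[ 5.7837393  -4.96695341 -0.98735805] [-2.01603024 -2.50208182  0.200089  ]
t: 12.65
eef_pos: [0.5326, -0.1439, 0.2138]
ee_rot: [-3.141, 0.003, 2.827]
force: [4.9, -5.9, -0.6]
width: 0.0178
gripper_force: 50.0
[ 4.89317557 -5.85005183 -0.62960926] [-2.14701901 -2.43279321  0.10159121] -1.9782882335051553
```

```bash
cat > pin.py <<'E'
from h import *
np.set_printoptions(precision=4,suppress=True)
g=cv2.cvtColor(snap('scene'),cv2.COLOR_BGR2GRAY)
def pin(u,v,r=5):
    u,v=int(u),int(v);w=g[v-r:v+r+1,u-r:u+r+1].astype(float);m=np.clip(130-w,0,None)
    m[w>115]=0
    n,l,st,ce=cv2.connectedComponentsWithStats((m>0).astype(np.uint8))
    k=1+np.argmin(np.linalg.norm(ce[1:]-r,axis=1));m[l!=k]=0
    Y,X=np.mgrid[-r:r+1,-r:r+1];p=np.array([u+(X*m).sum()/m.sum(),v+(Y*m).sum()/m.sum()]);return p,st[k,4]
P=[]
for u,v in((282.6,213.5),(245.8,213.3),(208.6,213.6)):
    p,a=pin(u,v);P.append(at_z('scene',p,.142)[:2]);print(p,a,P[-1])
e=2*P[1]-P[0];print('expected home',e,'dev mm',(P[2]-e)*1000); print(get_state()['t'])
E
python3 pin.py
```

```text
[283.2638 213.4486] 20 [0.5823 0.0736]
[245.7229 213.6241] 21 [ 0.5836 -0.0364]
[208.2908 213.7078] 21 [ 0.5845 -0.1457]
expected home [ 0.585  -0.1464] dev mm [-0.4379  0.726 ]
12.7
```

```bash
python3 -m handwheel '[{"delta_pos":[0,0,0],"dr":[0,0,-4]},{"delta_pos":[0,0,0],"dr":[0,0,0]},{"delta_pos":[0,0,0],"dr":[0,0,0]}]'; python3 -c "
from station import get_state as g
s=g();print(s['force'],s['moment'],s['q'][5])"; python3 pin.py
cat > show.py <<'E'
from h import *
snap('scene','t3',7,(180,150,250,230))
E
python3 show.py
```

```text
t: 13.0
eef_pos: [0.5325, -0.144, 0.2137]
ee_rot: [-3.141, 0.003, 2.759]
force: [4.6, -5.5, -2.5]
width: 0.0179
gripper_force: 50.0
[ 4.58265476 -5.49909634 -2.46427162] [-2.23747231 -2.4792591   0.01745186] -2.04658238531399
[283.2806 213.4284] 20 [0.5822 0.0737]
[245.6922 213.6156] 21 [ 0.5836 -0.0365]
[208.2841 213.7076] 21 [ 0.5845 -0.1457]
expected home [ 0.585  -0.1466] dev mm [-0.455   0.9421]
13.05
```

View pics/t3.png

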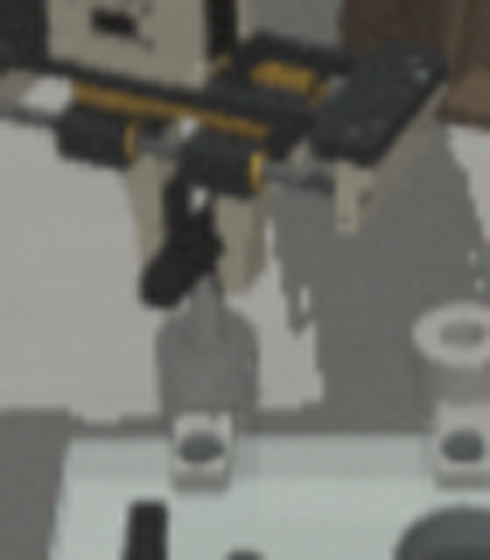

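```bash
python3 - <<'E'
import cv2,numpy as np
from h import at_z
for n in('turn','turn2','t3'):
    im=cv2.imread(f'pics/{n}.png');g=cv2.resize(cv2.cvtColor(im,cv2.COLOR_BGR2GRAY),(70,80),interpolation=cv2.INTER_AREA).astype(float)
    u,v=(36,63) if n=='turn' else (28,63)
    r=5;w=g[v-r:v+r+1,u-r:u+r+1];m=np.clip(130-w,0,None);m[w>115]=0
    k,l,st,ce=cv2.connectedComponentsWithStats((m>0).astype(np.uint8));j=1+np.argmin(np.linalg.norm(ce[1:]-r,axis=1));m[l!=j]=0
    Y,X=np.mgrid[-r:r+1,-r:r+1];p=(180+u+(X*m).sum()/m.sum(),150+v+(Y*m).sum()/m.sum());print(n,p,at_z('scene',p,.142)[:2])
from station import get_state
print(get_state()['joint_efforts'])
E
python3 -m handwheel '[{"delta_pos":[0,0,0],"dr":[0,0,-4]},{"delta_pos":[0,0,0],"dr":[0,0,0]},{"delta_pos":[0,0,0],"dr":[0,0,0]}]';python3 -c "
from station import get_state as g
s=g();print(s['force'],s['moment'],s['joint_efforts'])"; python3 pin.py
```

```text
turn (np.float64(216.91390041493776), np.float64(211.95020746887965)) [ 0.57611873 -0.12106192]
turn2 (np.float64(208.27690100430416), np.float64(213.69153515064562)) [ 0.58445298 -0.14571172]
t3 (np.float64(208.28), np.float64(213.70142857142858)) [ 0.58449938 -0.14569889]
[  2.00802863 -42.31323481  24.72883701   3.99184093  -2.15126395
  -0.08373802]
t: 13.4
eef_pos: [0.5323, -0.1441, 0.2138]
ee_rot: [-3.141, 0.003, 2.689]
force: [5.0, -5.0, 0.2]
width: 0.0177
gripper_force: 50.0
[ 4.95053058 -4.98890297  0.16268255] [-2.41413376 -2.27070239  0.04077975] [  2.26646394 -42.11822391  24.88049448   3.92669499  -1.93366639
  -0.08325557]
[283.2559 213.4485] 20 [0.5823 0.0736]
[245.7006 213.624 ] 21 [ 0.5836 -0.0365]
[208.2747 213.7115] 21 [ 0.5845 -0.1457]
expected home [ 0.585  -0.1465] dev mm [-0.4192  0.7881]
13.45
```

The arm end stopped moving already at turn2, within 1° of home. To be sure, I relieve the side load and keep turning to see whether the drive re-engages against the stop.

```bash
python3 -m handwheel '[{"delta_pos":[0.05,-0.05,0],"dr":[0,0,-4]},{"delta_pos":[0,0,0],"dr":[0,0,-4]},{"delta_pos":[0,0,0],"dr":[0,0,-4]},{"delta_pos":[0,0,0],"dr":[0,0,0]}]';python3 -c "
from station import get_state as g
s=g();print(s['force'],s['moment'],s['q'][5])"; python3 -m handwheel '[{"delta_pos":[0,0,0],"dr":[0,0,-4]},{"delta_pos":[0,0,0],"dr":[0,0,-4]},{"delta_pos":[0,0,0],"dr":[0,0,0]}]';python3 -c "
from station import get_state as g
s=g();print(s['force'],s['moment'],s['q'][5])"; python3 -m handwheel '[{"delta_pos":[0,0,0],"dr":[0,0,-4]},{"delta_pos":[0,0,0],"dr":[0,0,-4]},{"delta_pos":[0,0,0],"dr":[0,0,0]}]';python3 -c "
from station import get_state as g
s=g();print(s['force'],s['moment'],s['q'][5])"; python3 pin.py
```

```text
t: 13.85
eef_pos: [0.533, -0.145, 0.2133]
ee_rot: [-3.142, 0.001, 2.478]
force: [3.4, -2.7, -0.1]
width: 0.0179
gripper_force: 50.0
[ 3.38636305 -2.682802   -0.1079979 ] [-1.35671844 -1.57333605 -0.02964281] -2.3237757820473592
t: 14.15
eef_pos: [0.5327, -0.145, 0.2132]
ee_rot: [-3.141, 0.0, 2.34]
force: [3.2, -3.7, -2.5]
width: 0.0173
gripper_force: 50.0
[ 3.23055046 -3.65379576 -2.45366684] [-1.63026095 -1.64987111  0.02666458] -2.4615972303893283
t: 14.45
eef_pos: [0.5329, -0.1452, 0.2133]
ee_rot: [-3.141, 0.001, 2.201]
force: [3.2, -3.7, -1.2]
width: 0.0175
gripper_force: 50.0
[ 3.23681344 -3.72772638 -1.24866445] [-2.25860947 -1.7912394   0.07125817] -2.6007391486918516
[283.2622 213.4433] 20 [0.5823 0.0736]
[245.7062 213.6124] 21 [ 0.5836 -0.0364]
[208.174  213.3882] 81 [ 0.583  -0.1461]
expected home [ 0.5849 -0.1465] dev mm [-1.8531  0.3584]
14.5
```

```bash
python3 -m handwheel '[{"delta_pos":[0,0,0],"dr":[0,0,-4]},{"delta_pos":[0,0,0],"dr":[0,0,-3]},{"delta_pos":[0,0,0],"dr":[0,0,0]}]';python3 -c "
from station import get_state as g
s=g();print(s['force'],s['moment'],s['q'][5])"; python3 -m handwheel '[{"delta_pos":[0,0,0],"dr":[0,0,-4]},{"delta_pos":[0,0,0],"dr":[0,0,-3]},{"delta_pos":[0,0,0],"dr":[0,0,0]}]';python3 -c "
from station import get_state as g
s=g();print(s['force'],s['moment'],s['q'][5])"; python3 pin.py
```

```text
t: 14.8
eef_pos: [0.5329, -0.1454, 0.2134]
ee_rot: [-3.141, 0.001, 2.08]
force: [3.2, -5.7, -2.9]
width: 0.0174
gripper_force: 50.0
[ 3.19977494 -5.68300541 -2.89511708] [-2.55514139 -1.85199564  0.14938213] -2.7221381196856256
t: 15.1
eef_pos: [0.5328, -0.1455, 0.2134]
ee_rot: [-3.141, 0.001, 1.958]
force: [3.7, -5.6, -2.7]
width: 0.0176
gripper_force: 50.0
[ 3.71210672 -5.62238435 -2.73043717] [-2.87020398 -1.73270663  0.20141112] -2.8442214258436955
[283.2686 213.454 ] 20 [0.5823 0.0736]
[245.6877 213.6151] 21 [ 0.5836 -0.0365]
[208.3275 213.4654] 74 [ 0.5834 -0.1457]
expected home [ 0.5849 -0.1466] dev mm [-1.4672  0.96  ]
15.15
```

Torque rises again 60° later with the arm unmoved: the key is slipping flat to flat against the stop, so the arm is home. Withdrawing straight up.

```bash
python3 -m handwheel '[{"delta_pos":[0,0,0.2],"dr":[0,0,0]},{"delta_pos":[0,0,0.3],"dr":[0,0,0]},{"delta_pos":[0,0,0.4],"dr":[0,0,0]},{"delta_pos":[0,0,0.5],"dr":[0,0,0]},{"delta_pos":[0,0,0.6],"dr":[0,0,0]},{"delta_pos":[0,0,0.5],"dr":[0,0,0]}]';python3 -c "
from station import get_state as g
s=g();print(s['force'],s['moment'])"; python3 -m handwheel '[{"delta_pos":[-0.2,1,0],"dr":[0,0,8]},{"delta_pos":[-0.2,1,0],"dr":[0,0,8]},{"delta_pos":[-0.2,1,0],"dr":[0,0,8]},{"delta_pos":[-0.2,1,0],"dr":[0,0,8]},{"delta_pos":[-0.2,1,0],"dr":[0,0,8]},{"delta_pos":[-0.2,1,0],"dr":[0,0,8]},{"delta_pos":[-0.2,1,0],"dr":[0,0,8]},{"delta_pos":[-0.2,1,0],"dr":[0,0,8]},{"delta_pos":[-0.2,1,0],"dr":[0,0,8]}]'; python3 pin.py
python3 - <<'E'
from h import *
P=get_state()['eef_pos'];print(P,get_state()['ee_rot'],proj('scene',P-[0,0,.085]))
for c in('top','scene'):
    im=snap(c);print(c,[(np.round(d['location'],1).tolist(),round(d['conf'],2)) for d in mark_of(c,'hole_14')],[(np.round(d['location'],1).tolist(),round(d['conf'],2)) for d in mark_of(c,'head_a')])
    cv2.imwrite(f'pics/raw_{c}.png',im)
t=cv2.resize(cv2.imread('pics/raw_top.png')[155:235,105:175],None,fx=6,fy=6,interpolation=cv2.INTER_CUBIC)
u=cv2.resize(cv2.imread('pics/raw_scene.png')[160:240,230:330],None,fx=3,fy=3,interpolation=cv2.INTER_CUBIC)
v=cv2.resize(cv2.imread('pics/raw_scene.png')[180:260,335:405],None,fx=4,fy=4,interpolation=cv2.INTER_CUBIC)
o=np.zeros((570,730,3),np.uint8);o[:480,:420]=t;o[:240,425:725]=u;o[245:565,425:705]=v;cv2.imwrite('pics/back.png',o)
E
```

```text
t: 15.75
eef_pos: [0.532, -0.1444, 0.2896]
ee_rot: [-3.141, -0.001, 1.958]
force: [-0.0, -0.1, -2.3]
width: 0.0177
gripper_force: 50.0
[-0.03852736 -0.09345634 -2.29199393] [-0.05975326 -0.20716867 -0.00424697]
t: 16.65
eef_pos: [0.4774, 0.1264, 0.2888]
ee_rot: [3.141, -0.001, -3.063]
force: [-0.0, 0.3, -2.3]
width: 0.0178
gripper_force: 50.0
[283.3226 213.4462] 21 [0.5823 0.0738]
[245.6995 213.609 ] 21 [ 0.5836 -0.0365]
[208.2784 213.6961] 21 [ 0.5845 -0.1457]
expected home [ 0.5848 -0.1467] dev mm [-0.3631  0.9974]
16.7
[0.47726837 0.12938304 0.28879779] [ 3.13982843e+00 -3.55322684e-04 -3.05323988e+00] [300.51805078 176.1284012 ]
top [] [([304.9, 175.5], 0.75)]
scene [([373.2, 226.6], 0.84), ([362.4, 205.1], 0.61), ([366.6, 215.1], 0.6), ([208.4, 200.4], 0.3)] [([208.3, 196.9], 0.6)]
```

View pics/back.png

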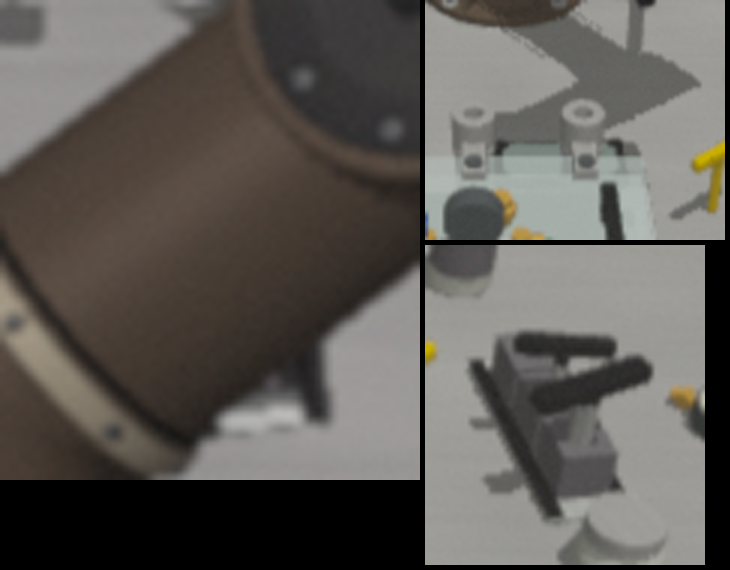

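The tip shows at (300, 176.7) px, as predicted, so the key has not slipped in the jaws. The other keys and the rail are undisturbed. Returning to the grasp pose above the holder.

```bash
python3 -m handwheel '[{"delta_pos":[-0.18,0.75,0],"dr":[0,0,7.7]},{"delta_pos":[-0.18,0.75,0],"dr":[0,0,7.7]},{"delta_pos":[-0.18,0.75,0],"dr":[0,0,7.7]},{"delta_pos":[-0.18,0.75,0],"dr":[0,0,7.7]},{"delta_pos":[-0.18,0.75,0],"dr":[0,0,7.7]},{"delta_pos":[-0.18,0.75,0],"dr":[0,0,7.7]},{"delta_pos":[-0.18,0.75,0],"dr":[0,0,7.7]},{"delta_pos":[-0.18,0.75,0],"dr":[0,0,7.7]},{"delta_pos":[-0.18,0.75,0],"dr":[0,0,7.7]},{"delta_pos":[-0.18,0.75,0],"dr":[0,0,7.7]}]'; python3 -m handwheel '[{"delta_pos":[0,0,-0.5],"dr":[0,0,7.7]},{"delta_pos":[0,0,-0.5],"dr":[0,0,7.7]},{"delta_pos":[0,0,0],"dr":[0,0,0]},{"delta_pos":[0,0,0],"dr":[0,0,0]}]'; python3 -c "
from station import get_state as g
s=g();print(s['eef_pos'],s['ee_rot'])"
```

```text
t: 18.0
eef_pos: [0.4248, 0.3502, 0.2885]
ee_rot: [3.141, -0.0, -1.723]
force: [0.8, 0.1, -1.6]
width: 0.0177
gripper_force: 50.0
t: 18.4
eef_pos: [0.4251, 0.3496, 0.2587]
ee_rot: [3.141, -0.001, -1.463]
force: [-0.4, -0.1, -1.8]
width: 0.0177
gripper_force: 50.0
[0.42509473 0.34961722 0.25869866] [ 3.14140971e+00 -7.01451341e-04 -1.46348949e+00]
```

```bash
python3 -m handwheel '[{"delta_pos":[-0.08,0.09,-0.8],"dr":[0,0,0.8]},{"delta_pos":[0,0,-0.8],"dr":[0,0,0]},{"delta_pos":[0,0,-0.8],"dr":[0,0,0]},{"delta_pos":[0,0,-0.8],"dr":[0,0,0]},{"delta_pos":[0,0,-0.2],"dr":[0,0,0]},{"delta_pos":[0,0,0],"dr":[0,0,0]},{"delta_pos":[0,0,0],"dr":[0,0,0]}]'; python3 -c "
from station import get_state as g
for i in range(3):
  s=g();print(s['eef_pos'],s['ee_rot'],s['force'])"
```

```text
t: 19.1
eef_pos: [0.423, 0.3536, 0.158]
ee_rot: [-3.14, 0.001, -1.446]
force: [-0.6, 0.6, -1.8]
width: 0.0173
gripper_force: 50.0
[0.42302672 0.35357041 0.15804628] [-3.13994936e+00  1.28439197e-03 -1.44564548e+00] [-0.58780419  0.63700279 -1.75012039]
[0.42302672 0.35357041 0.15804628] [-3.13994936e+00  1.28439197e-03 -1.44564548e+00] [-0.58780419  0.63700279 -1.75012039]
[0.42302672 0.35357041 0.15804628] [-3.13994936e+00  1.28439197e-03 -1.44564548e+00] [-0.58780419  0.63700279 -1.75012039]
```

```bash
python3 -m handwheel '[{"delta_pos":[-0.01,-0.03,-0.3],"dr":[0,0,0]},{"delta_pos":[0,0,-0.2],"dr":[0,0,0]},{"delta_pos":[0,0,-0.2],"dr":[0,0,0]},{"delta_pos":[0,0,-0.2],"dr":[0,0,0]},{"delta_pos":[0,0,0],"dr":[0,0,0]}]'; python3 -m handwheel '[{"delta_pos":[0,0,-0.1],"dr":[0,0,0]},{"delta_pos":[0,0,0],"dr":[0,0,0]}]'
```

```text
t: 19.6
eef_pos: [0.424, 0.3527, 0.1312]
ee_rot: [-3.137, 0.001, -1.443]
force: [8.1, -2.7, 0.6]
width: 0.0174
gripper_force: 50.0
t: 19.8
eef_pos: [0.4238, 0.3521, 0.1272]
ee_rot: [-3.138, -0.0, -1.444]
force: [9.0, -3.0, -2.1]
width: 0.0175
gripper_force: 50.0
```

```bash
python3 -m handwheel '[{"delta_pos":[0.05,-0.02,0],"dr":[0,0,0]},{"delta_pos":[0,0,-0.2],"dr":[0,0,0]},{"delta_pos":[0,0,-0.2],"dr":[0,0,0]},{"delta_pos":[0,0,0],"dr":[0,0,0]}]'; python3 -m handwheel '[{"delta_pos":[0,0,-0.15],"dr":[0,0,0]},{"delta_pos":[0,0,-0.1],"dr":[0,0,0]},{"delta_pos":[0,0,0],"dr":[0,0,0]}]'
```

```text
t: 20.2
eef_pos: [0.4241, 0.3515, 0.1136]
ee_rot: [-3.141, -0.0, -1.444]
force: [7.4, -0.5, -6.0]
width: 0.0178
gripper_force: 50.0
t: 20.5
eef_pos: [0.4242, 0.3516, 0.1064]
ee_rot: [-3.14, -0.0, -1.444]
force: [6.3, -1.1, -2.0]
width: 0.0176
gripper_force: 50.0
```

```bash
python3 -m handwheel '[{"delta_pos":[0.03,0,-0.08],"dr":[0,0,0]},{"delta_pos":[0,0,0],"dr":[0,0,0]}]'; python3 -m handwheel '[{"delta_pos":[0.02,0,-0.05],"dr":[0,0,0]},{"delta_pos":[0,0,0],"dr":[0,0,0]}]'
```

```text
t: 20.7
eef_pos: [0.4246, 0.3515, 0.104]
ee_rot: [-3.141, -0.0, -1.445]
force: [4.7, -1.8, -3.2]
width: 0.0173
gripper_force: 50.0
t: 20.9
eef_pos: [0.4249, 0.3515, 0.1028]
ee_rot: [3.141, -0.0, -1.445]
force: [3.5, -0.2, -0.9]
width: 0.0174
gripper_force: 50.0
```

```bash
python3 -m handwheel '[{"delta_pos":[0.02,0,-0.03],"dr":[0,0,0]},{"delta_pos":[0,0,0],"dr":[0,0,0]}]'; python3 -m handwheel '[{"delta_pos":[0,0,0],"dr":[0,0,0]},{"delta_pos":[0,0,0],"dr":[0,0,0]},{"delta_pos":[0,0,0],"dr":[0,0,0]},{"delta_pos":[0,0,0],"dr":[0,0,0]},{"delta_pos":[0,0,0],"dr":[0,0,0]}]' 0.1; python3 -m handwheel '[{"delta_pos":[0,0,0.3],"dr":[0,0,0]},{"delta_pos":[0,0,0.7],"dr":[0,0,0]},{"delta_pos":[0,0,0.9],"dr":[0,0,0]},{"delta_pos":[0,0,0.9],"dr":[0,0,0]},{"delta_pos":[0,0,0.9],"dr":[0,0,0]},{"delta_pos":[0,0,0.9],"dr":[0,0,0]}]'; python3 -m handwheel '[{"delta_pos":[-0.5,1,0.3],"dr":[0,0,0]},{"delta_pos":[-0.5,1,0.3],"dr":[0,0,0]},{"delta_pos":[-0.5,1,0],"dr":[0,0,0]},{"delta_pos":[-0.5,1,0],"dr":[0,0,0]},{"delta_pos":[-0.5,1,0],"dr":[0,0,0]},{"delta_pos":[-0.5,1,0],"dr":[0,0,0]},{"delta_pos":[-0.5,1,0],"dr":[0,0,0]},{"delta_pos":[-0.5,1,0],"dr":[0,0,0]},{"delta_pos":[-0.5,1,0],"dr":[0,0,0]},{"delta_pos":[-0.5,1,0],"dr":[0,0,0]}]'
python3 pin.py
python3 - <<'E'
from h import *
a=snap('top');b=snap('scene')
t=cv2.resize(a[155:235,105:175],None,fx=5,fy=5,interpolation=cv2.INTER_CUBIC)
v=cv2.resize(b[180:260,335:405],None,fx=5,fy=5,interpolation=cv2.INTER_CUBIC)
w=cv2.resize(a[145:195,205:330],None,fx=3,fy=3,interpolation=cv2.INTER_CUBIC)
o=np.zeros((560,710,3),np.uint8);o[:400,:350]=t;o[:400,355:705]=v;o[405:555,:375]=w;cv2.imwrite('pics/final.png',o)
for nm,p in(('top',a),('scene',b)):
    print([(np.round(d['location'],1).tolist(),round(d['conf'],2)) for d in find_in(nm,'key_14')][:5])
E
```

```text
t: 21.1
eef_pos: [0.4253, 0.3516, 0.1027]
ee_rot: [3.142, 0.0, -1.444]
force: [0.3, -1.6, 6.5]
width: 0.0178
gripper_force: 50.0
t: 21.6
eef_pos: [0.4254, 0.3514, 0.102]
ee_rot: [3.141, -0.0, -1.445]
force: [-0.1, 0.4, 0.6]
width: 0.0394
gripper_force: 0.0
t: 22.2
eef_pos: [0.4255, 0.3513, 0.2421]
ee_rot: [-3.141, 0.0, -1.445]
force: [0.6, 0.8, 0.5]
width: 0.0399
gripper_force: 0.0
t: 23.2
eef_pos: [0.2748, 0.6525, 0.2589]
ee_rot: [-3.141, 0.0, -1.445]
force: [0.7, -0.4, 0.3]
width: 0.0395
gripper_force: 0.0
[283.3423 213.4156] 22 [0.5822 0.0739]
[245.7439 213.5631] 22 [ 0.5834 -0.0363]
[208.2284 213.6887] 22 [ 0.5844 -0.1459]
expected home [ 0.5845 -0.1465] dev mm [-0.1083  0.6598]
23.25
[([139.2, 209.7], 0.74), ([80.6, 148.2], 0.52), ([135.4, 174.7], 0.51)]
[([364.1, 191.6], 0.57), ([375.8, 214.1], 0.51)]
```

View pics/final.png

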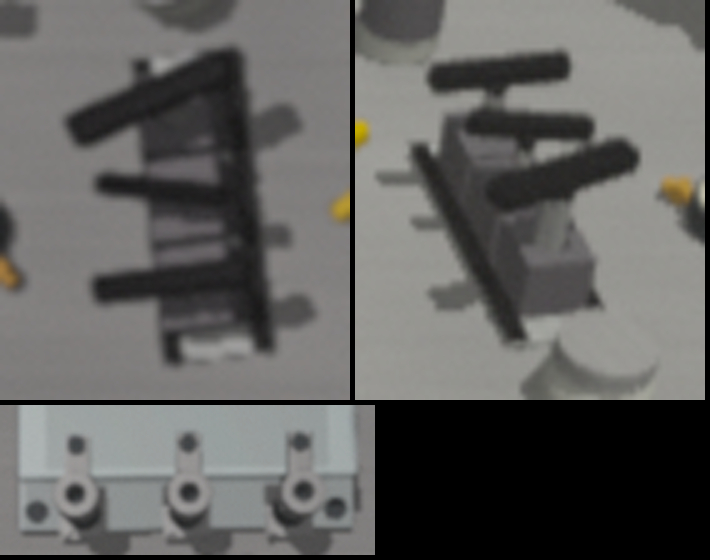

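The final picture shows all three keys upright in their holders, with key_14 as it stood before, and all three clamp arms square over the lid. The third pin is within 0.7 mm of its expected home position.

```bash
python3 -c "
from station import job_done
print(job_done())"
```

```text
the job is handed in; nothing more can be done
None
```

The open clamp's arm is home at its stop, square over the lid (its pin measured 0.7 mm from the expected spot), the 14 mm key is back upright in its own holder, and the job was handed in at about 23 s; at the stop the key slipped past the flats and turned on about 60° before I noticed, without moving the arm.

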